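Dust out the remote's battery well and set the remote on its sloped service stand

ROBOT

A 7-joint arm with a two-finger parallel gripper is mounted at the origin on the work surface. World frame = base frame: x ahead of the robot, y to its left, z up, the work surface at z = 0. Lengths are in m, angles in rad, forces in N, time in s.
With the tool pointing down it reaches from about 0.4 to 0.9 m from the base axis. Payload 5.6 kg.
Tool frame: the origin (TCP) lies midway between the tips of the shut fingers; the grasp point (between the pads) lies 19 mm behind it; z points along the fingers, y is the line along which they close (so a half turn about z gives the same grasp; the last joint's range is limited). The gripper opens to 92 mm and grips with 3 to 60 N. Pads are 20 mm wide; open, the fingers measure 128 mm over their backs; the gripper's body (75 mm by 189 mm) begins 69 mm behind the grasp point.
Start: joints at [-0.043, 0.468, -0.012, 1.603, 0.006, 1.071, -0.056], TCP at [0.65, -0, 0.215] pointing down, gripper open.
Joint ranges: [-2.53, 2.53], [-0.31, 2.02], [-1.57, 1.55], [0.28, 2.44], [-1.29, 4.43], [0.15, 1.84], [-2.92, 2.92]. Speed limits (rad/s): [2.57, 2.57, 3.14, 3.14, 3.14, 3.14, 3.14].

INTERFACE

Orientations are given as a 3x3 rotation matrix whose columns are the frame's x, y, z axes.
In Python, from station import env, effector, solver, viewer, workorder, search_frame, tip_of gives the robot as it stands. Calls block until the motion is done:
- env.reach(position, orientation): joint-space move of the TCP to a pose.
- env.movel(position, frame=None, rate=0.15): straight line of the TCP; frame=None keeps the orientation; rate is the mean speed in m/s.
- env.goto_joints(angles): joint-space move.
- effector.release() and effector.grasp(squeeze=None): open the fingers fully, or close them until they stop; squeeze is the grip in N (None keeps the last).
- env.pause(seconds).
- solver.inverse_kinematics(position, orientation): joint angles nearest the present ones, or None.
- env.sense(): the state.
- viewer.read_camera(name): name is "scene" or "side" or "wrist"; returns (picture, depth): 420x560x3 uint8, red, green, blue; 420x560 float32, m along the optical axis (not along the pixel's ray), 0 where there is no reading.
- viewer.camera_info(name): a dict with "intrinsics" (3x3 intrinsics, pixels), "eye" and "rotation" of the camera in the world; the wrist camera has in their place "T_tool_cam" (4x4, takes a point from camera to tool coordinates, whose origin is the TCP and whose axes are the flange's). Camera axes: x right, y up, looking along -z (the intrinsics and any distortion apply to the point x, -y, -z); pixel columns grow to the right and rows downward; lengths in m; the calibration is good to about 2 mm. A picture is of the moment at which its call begins: read the wrist's pose just before it. camera_info takes no time and is no camera call.
A pose or a line that the arm cannot do raises env.PlanningError and nothing moves.
- workorder.finish_job(): hands the job in; it is judged then, once.
Trained networks look in the newest picture that a camera, given by its name, has taken for a name from the list of things; names that differ only in an ending like _2 or _b are one class to them, and where a whole thing is asked for, a point or a joint stands for the part that bears it (a point fixed in the world has none). Each returns a list of dicts, best first, with "score" (0 to 1); they miss things now and then, are a little off and sometimes report something else, mostly with a low value. They report only what shows in the picture. A call takes as long as a camera call. They do not tell look-alikes from the thing itself.
- search_frame(camera, name): "at" ([x, y, z] in m, in world coordinates, good to about 4 mm: the middle of the surface that is visible of it).
- tip_of(camera, name): "at" ([x, y, z] in m, in world coordinates, good to about 4 mm: a listed point, or the origin of a listed thing).
The state is a dict: "t": time; "joint_positions": joint angles; "joint_velocities": joint speeds; "tau": joint torques, N m; "ee_pos": TCP position; "tcp_rot": TCP orientation; "wrist_force": force on the tool from outside, world axes, zero at the start; "moment": the same for the moment, N m; "gripper_width": finger opening in m; "grasp_force": force on a finger pad.
Only numpy, scipy, OpenCV 4.12 (cv2) and the standard library are available. Lean on these libraries where they do the work, as an engineer would, in place of code of your own. Each camera call takes 0.05 s, during which the arm holds its last target. There are 200 camera calls.

TASK

Take the long brush off its fork and, while the orange remote control case still stands on the bench, gently scrub out its open battery well with two strokes: down to the bottom, up through more than half of the well's depth, and down to the bottom again. Hang the brush back on the fork as it was, and set the case down gently, without dropping it, on the narrow sloped stand: centred on the beam, lined up with it, its underside flat on the slope, its red-button end downhill and up against the yellow lip. Leave the other things on the bench where they are.

Things in the scene. Friction and masses are not known exactly. Their poses are not given: they have to be found in the camera images.
- case: Loose remote control case, orange below, black above: 160 long (x), 64 wide (y), 105 high (z), 0.4 to 0.75 kg, upright on the bench. Origin: centre of its underside; z up; red-button end at -x, open battery well at +x. Its long sides are flat, 64 apart over the full height: grip across them from above at mid-length (centre of mass). Two joystick stubs at x -50 and -12, y 0, reach height 123.
- well_floor (a point): Centre of the floor of the battery well, 45 towards +x of the case's origin and 8 above its underside. The well is open at the top, 56 (x) x 52 (y) inside, 97 deep to the rim; axes as the case's.
- case_front (a point): Centre of the red-button end face of the case (-80, 0, 36 in its frame).
- brush: Loose long brush, 200 overall, 0.09 kg, hanging upright by its collar on the fork. Origin: centre of the collar's underside; z up, towards the handle. Blue collar 40 across, z 0 to 6; round blue handle 22 across, z 6 to 70, gripped from above; steel shaft 10 across below the collar, then a stiff white bristle head 34 across, from z -45 to the tip at z -130.
- brush_tip (a point): Centre of the lower end of the bristle head, 130 below the collar's underside.
- fork: Brush stand fixed to the bench. Origin: on the bench below the seat; z up. Base plate 120 x 100 x 12. A post at x 39 to 53, 160 high, carries two steel prongs running to -x, each 12 wide, 8 thick, tops at height 160, ends at x -36; the slot between them is 16 wide and open at -x. Stops at their ends (x -36 to -30) rise 6 more.
- fork_seat (a point): Where the hung brush's origin belongs: centred between the prongs, level with their tops, 160 above the bench. The bristle head does not pass between the prongs: lift the brush 10 or more, over the stops, and take it out or bring it in along the fork's x.
- stand: Service stand fixed to the bench: base plate 200 (x) x 110 (y) x 12 with two posts that carry the sloped beam. Origin: centre of its underside; z up, +x uphill along the beam.
- ramp: The stand's sloped beam, blue with black rubber, 170 long, 40 wide, rising 0.314 rad, immovable. Origin: centre of the lower end of its top face, at the lip's inner face, 62 above the bench, 85 towards -x of the stand's origin. x uphill along the face, y across, z out of it. The yellow lip (x -8 to 0), 60 wide, stands 15 above the face. The seated case's origin is at (80, 0, 0), axes parallel.
- duster: Bystander: upright blue can, 52 across, 150 high, close beyond the +x end of the case. Origin: centre of its underside.
- pack: Bystander: black and yellow battery pack lying flat, 60 x 95 x 26, in front (-x) of the stand. Origin: centre of its underside.
- mug: Bystander: blue mug, 76 across, 90 high, behind (+x) the stand. Origin: centre of its underside.
- reel: Bystander: green solder reel standing on its flange, 64 across, 50 high, behind (+x) the fork. Origin: centre of its underside.
- meter: Bystander: yellow multimeter lying flat, 150 x 76 x 42. Origin: centre of its underside.
- driver: Bystander: red screwdriver lying on the bench between the task's things, 190 long along x, under 35 high.
- spray: Bystander: slim upright amber bottle, 40 across, 130 high, between the task's things. Origin: centre of its underside.
- cover: Bystander: black cover plate lying flat, 150 x 90 x 16. Origin: centre of its underside.
There are look-alikes about, which are no part of the job. What is shaped like the stand but white is not meant.

How it is judged:
On the way, in this order (a step that is already met when the one before it is completed fails the run):
1. the brush tip is down at the bottom of the battery well (within 20 mm of its floor), the case standing level (x of brush_tip in the frame of well_floor between -0.03 and 0.03 m and y of brush_tip in the frame of well_floor between -0.028 and 0.028 m and angle between case's own z axis and vertical below 0.12 rad and z of brush_tip in the frame of well_floor below 0.02 m), for 0.04 s.
2. the brush is drawn up, its tip more than 45 mm above the well's floor and still over the well (x of brush_tip in the frame of well_floor between -0.03 and 0.03 m and y of brush_tip in the frame of well_floor between -0.028 and 0.028 m and angle between case's own z axis and vertical below 0.12 rad and z of brush_tip in the frame of well_floor above 0.045 m).
3. the brush tip is at the bottom of the well again (all of step 1), for 0.04 s.
At the end, for the whole second after the job is handed in: Case flat on the sloped beam (0.06 rad, 5 mm), red-button end downhill within 10 mm of the lip, within 10 mm of the centre line and 0.12 rad of the beam's direction; brush hanging upright (0.1 rad) by its collar on the fork, within 15 mm of the seat; both at rest (x of case in the frame of ramp between 0.076 and 0.09 m and y of case in the frame of ramp between -0.01 and 0.01 m and z of case in the frame of ramp between -0.004 and 0.005 m and x of case_front in the frame of ramp below 0.04 m and angle between the z axis of case and the z axis of ramp, either way round below 0.06 rad and angle between the x axis of case and the x axis of ramp, either way round below 0.12 rad and linear speed of case below 0.02 m/s and horizontal distance between brush and fork_seat below 0.015 m and z of brush in the frame of fork_seat between -0.005 and 0.005 m and angle between brush's own z axis and vertical below 0.1 rad and z of brush_tip in the frame of fork_seat below -0.1 m and linear speed of brush below 0.03 m/s); the robot touches nothing.
It fails at once if a bystander is moved by more than 30 mm (distance of any of duster, pack, mug, reel, meter, driver, spray, cover from where it was at the start of the episode above 0.03 m).
It fails at once if the brush is pressed against the case with more than 30 N (contact force between brush and case above 30 N).
It fails at once if the case is dropped or rammed onto the stand (more than 70 N) (contact force between case and ramp above 70 N or contact force between case and stand above 70 N).
It fails at once if the case is tipped over (angle between case's own z axis and vertical above 0.8 rad).
It also fails if it takes over 72 s, if anything falls off the work surface, if the arm or the gripper's body presses on something with over 40 N, if the wrist force passes 120 N, or if a joint passes its speed limit or range.

## Working session

There is one attempt and no reset: what is moved stays moved. The work goes in short steps, each a Python script; the robot and the scene stay as the last script left them, time stands still between calls to the robot, and variables do not carry over. Pictures are saved under pics/ and viewed, at most 10 in all, crops included, and the job is handed in when it is done.

```bash
mkdir -p pics; ls; cat > h.py <<'E'
import numpy as np, cv2
from station import env, effector, solver, viewer, workorder, search_frame, tip_of
def cloud(cam):
    s=env.sense(); pic,d=viewer.read_camera(cam); i=viewer.camera_info(cam); K=np.array(i["intrinsics"])
    v,u=np.mgrid[:d.shape[0],:d.shape[1]]
    P=np.stack([(u-K[0,2])/K[0,0]*d,-(v-K[1,2])/K[1,1]*d,-d],-1)
    if "eye" in i: R,t=np.array(i["rotation"]),np.array(i["eye"])
    else:
        T=np.array(i["T_tool_cam"]);Rt=np.array(s["tcp_rot"])
        R=Rt@T[:3,:3];t=Rt@T[:3,3]+s["ee_pos"]
    W=P@R.T+t; W[d==0]=np.nan
    return pic,W
def save(n,pic): cv2.imwrite(f"pics/{n}.png",pic[...,::-1])
def down(yaw):  # tool y axis at angle yaw from world... tool x at angle yaw
    c,s=np.cos(yaw),np.sin(yaw); return np.array([[c,s,0],[s,-c,0],[0,0,-1.]])
E
python3 - <<'E'
from h import *
for c in ("scene","side"):
    p,W=cloud(c); save(c,p); np.save(c,W); i=viewer.camera_info(c); print(c,i)
    for n in "case well_floor case_front brush brush_tip fork fork_seat stand ramp duster pack mug reel meter driver spray cover".split():
        print(n,[(np.round(r["at"],3).tolist(),round(r["score"],2)) for r in tip_of(c,n)[:3]])
print(env.sense())
E
```

```text
pics
scene {'intrinsics': array([[424.41336016,   0.        , 276.06970153],
       [  0.        , 424.41336016, 213.98421186],
       [  0.        ,   0.        ,   1.        ]]), 'eye': array([ 1.06571009, -0.73452665,  1.15167341]), 'rotation': array([[ 0.79809545, -0.45516314,  0.39480396],
       [ 0.60250738,  0.59706596, -0.52961976],
       [ 0.00533939,  0.66055942,  0.75075478]])}
case [([0.546, -0.027, -0.002], 0.78)]
well_floor [([0.586, -0.043, 0.009], 0.59)]
case_front [([0.468, 0.005, 0.033], 0.6)]
brush [([0.532, -0.293, 0.162], 0.63)]
brush_tip [([0.529, -0.296, 0.03], 0.89)]
fork [([0.547, -0.138, 0.004], 0.64), ([0.532, -0.294, 0.001], 0.6)]
fork_seat [([0.53, -0.294, 0.161], 0.81)]
stand [([0.268, -0.21, -0.001], 0.95), ([0.481, 0.275, 0.001], 0.59), ([0.504, 0.143, -0.001], 0.51)]
ramp [([0.188, -0.213, 0.062], 0.82), ([0.622, 0.33, -0.001], 0.2)]
duster [([0.67, -0.081, -0.0], 0.75), ([0.55, -0.136, 0.002], 0.45)]
pack [([0.341, 0.228, -0.002], 0.66), ([0.533, -0.29, 0.162], 0.38)]
mug [([0.623, 0.33, 0.003], 0.94)]
reel [([0.642, -0.318, -0.002], 0.98), ([0.484
[... 1844 characters left out ...]
947e-04, -1.35242556e-04,  1.25479263e-05, -2.15660428e-04,
       -1.17064199e-03,  5.41538646e-04, -8.30578307e-04]), 'tau': array([ 1.00611607e-03, -5.20407307e+01, -1.20805332e-02, -2.44049013e+01,
       -5.66678401e-02,  1.14010813e-02,  3.32202455e-05]), 'ee_pos': array([ 6.50007522e-01, -3.52068918e-05,  2.14574898e-01]), 'tcp_rot': array([[ 1.45111466e-05,  1.00000000e+00,  8.06663415e-06],
       [ 9.99999999e-01, -1.45108080e-05, -4.19637678e-05],
       [-4.19636508e-05,  8.06724309e-06, -9.99999999e-01]]), 'wrist_force': array([0.27582771, 0.3371523 , 0.4469143 ]), 'moment': array([ 0.02624166,  0.0344907 , -0.00524259]), 'grasp_force': 0.0, 'gripper_width': 0.09192882284119083}
```

View pics/scene.png

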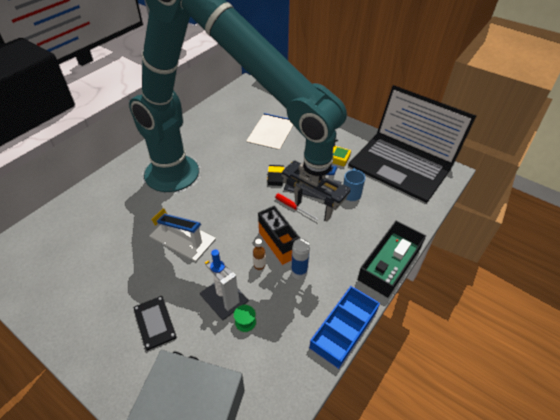

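View pics/side.png

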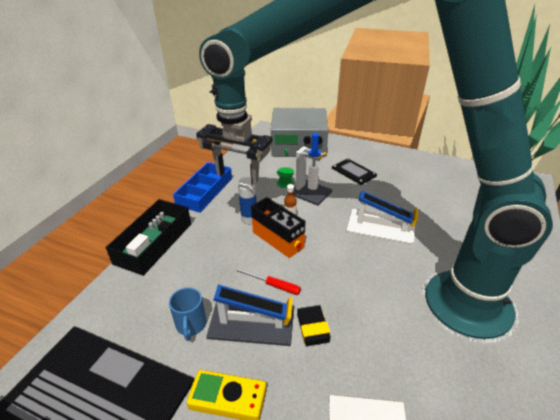

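The scene view shows the case at about (278,232), the brush on its fork at (222,275), and the white look-alike stand at (183,235). The side view shows the real stand, with its dark base, at (252,310). Next I take wrist views to refine the yaws.

```bash
python3 - <<'E'
from h import *
print(viewer.camera_info("wrist"))
R=down(np.pi/2)
for k,p in (("w1",[0.47,0.2,0.42]),("w2",[0.5,-0.15,0.42])):
    env.reach(p,R); env.pause(.2)
    pic,W=cloud("wrist"); save(k,pic); np.save(k,W)
    for n in "case well_floor case_front brush fork fork_seat stand ramp duster reel spray".split():
        print(n,[(np.round(r["at"],3).tolist(),round(r["score"],2)) for r in tip_of("wrist",n)[:2]])
cv2.imwrite("pics/w.png",np.hstack([cv2.resize(cv2.imread(f"pics/{k}.png"),(400,300)) for k in("w1","w2")]))
print(env.sense()["t"])
E
```

```text
{'intrinsics': array([[310.80487579,   0.        , 280.84627285],
       [  0.        , 310.80487579, 212.79743501],
       [  0.        ,   0.        ,   1.        ]]), 'T_tool_cam': array([[ 4.39574074e-04,  9.67527071e-01,  2.52767034e-01,
         7.02526621e-02],
       [ 9.99999897e-01, -4.53719922e-04, -2.32515109e-06,
         3.65472208e-04],
       [ 1.12435792e-04,  2.52767009e-01, -9.67527171e-01,
        -1.71167215e-01],
       [ 0.00000000e+00,  0.00000000e+00,  0.00000000e+00,
         1.00000000e+00]])}
case [([0.55, -0.028, -0.001], 0.75)]
well_floor [([0.588, -0.048, 0.011], 0.9)]
case_front [([0.473, 0.004, 0.036], 0.94)]
brush [([0.588, -0.044, 0.011], 0.72), ([0.547, -0.032, 0.001], 0.26)]
fork [([0.531, -0.29, -0.006], 0.67), ([0.504, 0.136, 0.002], 0.51)]
fork_seat []
stand [([0.483, 0.275, -0.002], 0.93), ([0.268, -0.208, 0.002], 0.71)]
ramp [([0.185, -0.214, 0.065], 0.9), ([0.406, 0.247, 0.064], 0.6)]
duster []
reel [([0.532, -0.29, -0.003], 0.73)]
spray [([0.47, 0.004, 0.037], 0.72)]
case [([0.547, -0.03, -0.003], 0.81)]
well_floor [([0.587, -0.046, 0.01], 0.59)]
case_front [([0.471, 0.004, 0.037], 0.95)]
brush [([0.533, -0.296, 0.162], 0.61)]
fork [([0.532, -0.292, -0.004], 0.87)]
fork_seat [([0.532, -0.293, 0.155], 0.94)]
stand [([0.267, -0.21, 0.004], 0.89)]
ramp [([0.186, -0.215, 0.064], 0.95), ([0.431, -0.478, 0.002], 0.7)]
duster [([0.669, -0.079, -0.001], 0.6)]
reel [([0.64, -0.318, 0.0], 0.64), ([0.531, -0.29, -0.006], 0.64)]
spray [([0.549, -0.132, -0.002], 0.9)]
6.0
```

View pics/w.png

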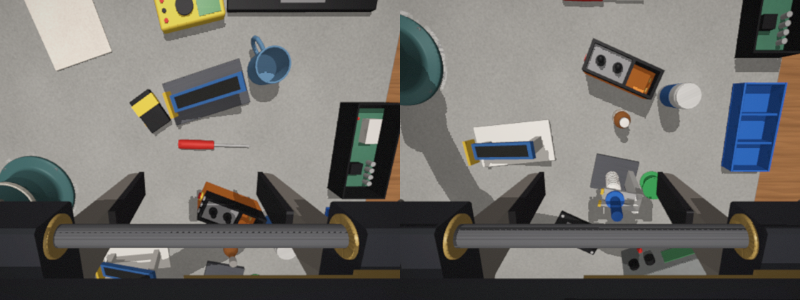

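The left wrist view shows the real stand at (205,90), with its yellow lip on the left. The right one shows the case at (622,68), with its well on the right, and the brush on the fork at (612,195). I refine these from the depth data.

```bash
python3 - <<'E'
import numpy as np,cv2
w1,w2,sc,si=[np.load(k+".npy").reshape(-1,3) for k in("w1","w2","scene","side")]
def sel(W,c,r,z0,z1): return W[(np.hypot(W[:,0]-c[0],W[:,1]-c[1])<r)&(W[:,2]>z0)&(W[:,2]<z1)]
def rect(n,P):
    if len(P)<10: print(n,"few");return
    (c,s,a)=cv2.minAreaRect(P[:,:2].astype(np.float32)); print(n,len(P),np.round(c,4),np.round(s,4),"a",round(np.radians(a),3),round(np.radians(a)-np.pi/2,3),"zmed",round(np.median(P[:,2]),4))
for nm,W in (("w2",w2),("sc",sc),("si",si)):
    rect(nm+" case top",sel(W,(.546,-.029),.093,.097,.112))
    rect(nm+" case all",sel(W,(.546,-.029),.093,.06,.112))
    rect(nm+" fork base",sel(W,(.532,-.293),.085,.006,.018))
    rect(nm+" fork prongs",sel(W,(.532,-.293),.065,.150,.172))
    rect(nm+" handle",sel(W,(.532,-.293),.02,.222,.24))
for nm,W in (("w1",w1),("si",si),("sc",sc)):
    P=sel(W,(.482,.275),.12,.006,.018); rect(nm+" base",P)
    P=sel(W,(.482,.275),.09,.055,.125); rect(nm+" beam",P)
    for _ in range(6):
        A=np.c_[P[:,:2],np.ones(len(P))]; q=np.linalg.lstsq(A,P[:,2],rcond=None)[0]; P=P[abs(A@q-P[:,2])<.006]
    print("plane",q,"slope",np.arctan(np.hypot(*q[:2])),"uphill",np.arctan2(q[1],q[0]), "z@.482,.275",q@[.482,.275,1]); rect(nm+" face",P)
E
```

```text
w2 case top 1939 [ 0.5458 -0.0289] [0.0645 0.1602] a 1.182 -0.389 zmed 0.1056
w2 case all 4125 [ 0.5334 -0.0543] [0.1212 0.1634] a 1.172 -0.399 zmed 0.0962
w2 fork base 1996 [ 0.5467 -0.2961] [0.1006 0.139 ] a 1.381 -0.19 zmed 0.013
w2 fork prongs 1197 [ 0.5412 -0.2953] [0.0447 0.0891] a 1.381 -0.19 zmed 0.1614
w2 handle 242 [ 0.5299 -0.2923] [0.0213 0.0207] a 0.864 -0.707 zmed 0.2309
sc case top 488 [ 0.5487 -0.0272] [0.0671 0.1632] a 1.175 -0.396 zmed 0.1043
sc case all 987 [ 0.5389 -0.0494] [0.117  0.1647] a 1.158 -0.413 zmed 0.0968
sc fork base 644 [ 0.5315 -0.2892] [0.1489 0.1393] a 1.387 -0.184 zmed 0.0133
sc fork prongs 329 [ 0.5439 -0.2948] [0.0449 0.0903] a 1.394 -0.176 zmed 0.1625
sc handle 54 [ 0.5328 -0.292 ] [0.0207 0.0207] a 0.744 -0.827 zmed 0.2302
si case top 551 [ 0.5449 -0.0288] [0.0685 0.1629] a 1.18 -0.391 zmed 0.1038
si case all 1440 [ 0.5333 -0.0533] [0.124  0.1652] a 1.168 -0.403 zmed 0.094
si fork base 480 [ 0.5357 -0.2928] [0.1042 0.1575] a 1.389 -0.182 zmed 0.0126
si fork prongs 219 [ 0.5406 -0.2954] [0.0462 0.0902] a 1.394 -0.176 zmed 0.1607
si handle 32 [ 
[... 380 characters left out ...]
3 -1.268 zmed 0.0914
si base 1973 [0.4816 0.275 ] [0.235  0.1092] a 0.318 -1.253 zmed 0.0124
si beam 1376 [0.4793 0.2674] [0.1699 0.0592] a 0.25 -1.321 zmed 0.0863
plane [ 0.32209887 -0.01166414 -0.06360616] slope 0.3117969649381933 uphill -0.03619710911345148 z@.482,.275 0.08843785501181091
si face 953 [0.4803 0.2717] [0.1659 0.051 ] a 0.248 -1.323 zmed 0.0838
sc base 234 [0.5112 0.2486] [0.2311 0.1482] a 0.927 -0.644 zmed 0.0127
sc beam 88 [0.5512 0.2952] [0.0252 0.05  ] a 0.194 -1.377 zmed 0.1099
plane [-0.04499464  0.25598828  0.05630035] slope 0.2542861166993512 uphill 1.7447874077803733 z@.482,.275 0.10500971241503614
sc face 22 [0.552  0.2968] [0.0242 0.0472] a 0.121 -1.45 zmed 0.1088
```

```bash
cat >> h.py <<'E'
FY=-0.19; FD=np.array([np.cos(FY),np.sin(FY),0]); SEAT=np.array([0.5305,-0.2928,0.186]); RB=down(np.pi/2+FY)
WELL=np.array([0.5874,-0.046,0])
E
python3 - <<'E'
from h import *
env.reach(SEAT+[0,0,.1],RB); env.movel(SEAT,rate=.15); effector.grasp(25)
s=env.sense(); print(s["gripper_width"],s["grasp_force"],s["wrist_force"],s["ee_pos"]-SEAT)
env.movel(SEAT+[0,0,.02],rate=.08)
env.movel(SEAT+[0,0,.02]-.095*FD,rate=.12)
p=SEAT-.095*FD; p[2]=.34; env.movel(p,rate=.2)
q=WELL.copy(); q[2]=.34; env.movel(q,rate=.2); env.pause(.3)
s=env.sense(); print(s["ee_pos"],s["gripper_width"],s["t"],s["wrist_force"])
for c in("scene","side"):
    pic,W=cloud(c); save("b_"+c,pic); np.save("b_"+c,W)
    for n in("brush_tip","brush","well_floor","case"): print(c,n,[(np.round(r["at"],3).tolist(),round(r["score"],2)) for r in tip_of(c,n)[:2]])
cv2.imwrite("pics/b.png",np.hstack([cv2.resize(cv2.imread("pics/b_scene.png")[120:320,180:400],(400,364)),cv2.resize(cv2.imread("pics/b_side.png")[80:280,180:400],(400,364))]))
E
```

```text
0.021352437495228947 24.99986618757248 [-0.29158795  0.23914763 -0.08185781] [-6.97338801e-05 -2.59626704e-06 -6.46535602e-05]
[ 0.58726531 -0.04643012  0.34016116] 0.021496577666942535 12.6583 [ 0.71120242  0.96785262 -0.02125312]
scene brush_tip [([0.588, -0.051, 0.185], 0.66), ([0.623, 0.327, 0.002], 0.64)]
scene brush [([0.587, -0.044, 0.315], 0.86), ([0.504, 0.141, 0.002], 0.52)]
scene well_floor [([0.586, -0.046, 0.011], 0.68)]
scene case [([0.545, -0.026, -0.004], 0.91), ([0.531, -0.294, 0.158], 0.72)]
side brush_tip [([0.585, -0.046, 0.182], 0.78), ([0.34, 0.228, -0.001], 0.49)]
side brush [([0.585, -0.046, 0.314], 0.8)]
side well_floor [([0.584, -0.044, 0.007], 0.84)]
side case [([0.546, -0.03, -0.003], 0.74), ([0.588, -0.048, 0.179], 0.28)]
```

View pics/b.png

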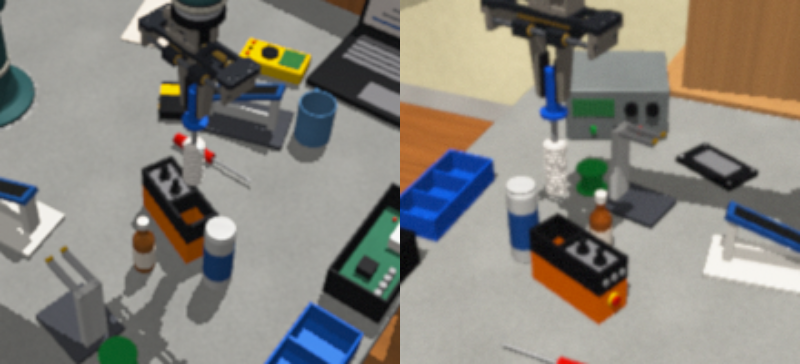

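The brush hangs upright in the grip, its tip over the well (left view about (195,180)). I scrub now, checking the force at each step.

```bash
python3 - <<'E'
from h import *
f0=np.array(env.sense()["wrist_force"]); log=[]
def go(z,rate):
    env.movel([WELL[0],WELL[1],z],rate=rate); s=env.sense(); f=np.array(s["wrist_force"])-f0
    log.append((z,np.round(f,1).tolist(),round(s["ee_pos"][2],4))); return np.linalg.norm(f)
def lower():
    for z in (.262,.245,.22,.198,.185,.178,.174):
        if go(z,.07)>8: print("force!",log[-1]); return False
    return True
ok=lower()
if ok:
    env.pause(.3); go(.245,.1); env.pause(.1); ok=lower()
    if ok: env.pause(.3); go(.34,.15)
print(ok,log,env.sense()["t"])
for c in("scene","side"):
    viewer.read_camera(c)
    for n in("brush_tip","brush","case"): print(c,n,[(np.round(r["at"],3).tolist(),round(r["score"],2)) for r in tip_of(c,n)[:2]])
E
```

```text
True [(0.262, [0.1, -0.3, -0.8], np.float64(0.2625)), (0.245, [0.2, -0.1, -0.7], np.float64(0.2443)), (0.22, [-0.3, -0.1, -0.7], np.float64(0.2196)), (0.198, [-0.6, 0.6, -1.7], np.float64(0.1975)), (0.185, [-0.0, 0.5, -0.4], np.float64(0.1844)), (0.178, [-0.5, -0.1, -1.2], np.float64(0.1775)), (0.174, [0.0, 0.8, -1.1], np.float64(0.1738)), (0.245, [-0.5, 0.8, -0.4], np.float64(0.2444)), (0.262, [-0.5, 0.2, -1.3], np.float64(0.2627)), (0.245, [-0.4, -0.1, -1.6], np.float64(0.2439)), (0.22, [-0.7, 0.7, 0.3], np.float64(0.2196)), (0.198, [-1.2, 1.2, 0.3], np.float64(0.1975)), (0.185, [0.6, -0.3, -0.2], np.float64(0.1844)), (0.178, [0.1, 0.3, -0.6], np.float64(0.1775)), (0.174, [0.0, 0.2, -0.3], np.float64(0.1738)), (0.34, [-0.7, 0.5, -0.7], np.float64(0.3389))] 22.0333
scene brush_tip [([0.585, -0.05, 0.182], 0.71)]
scene brush [([0.588, -0.046, 0.31], 0.62)]
scene case [([0.544, -0.029, -0.0], 0.83)]
side brush_tip [([0.588, -0.048, 0.18], 0.91)]
side brush [([0.587, -0.044, 0.312], 0.77)]
side case [([0.546, -0.03, -0.002], 0.91)]
```

```bash
python3 - <<'E'
from h import *
p=SEAT-.095*FD; p[2]=.34; env.movel(p,rate=.2)
env.movel(SEAT+[0,0,.02]-.095*FD,rate=.2)
env.movel(SEAT+[0,0,.02],rate=.1)
f0=np.array(env.sense()["wrist_force"])
for dz in (.006,.003,.001,0.):
    env.movel(SEAT+[0,0,dz],rate=.04); print(dz,np.round(env.sense()["wrist_force"]-f0,1))
effector.release(); env.movel(SEAT+[0,0,.1],rate=.15)
env.reach([.47,.17,.36],down(np.pi/2+.3)); env.pause(.3)   # view of stand
pic,W=cloud("wrist"); save("w3",pic); np.save("w3",W)
for n in("stand","ramp"): print(n,[(np.round(r["at"],3).tolist(),round(r["score"],2)) for r in tip_of("wrist",n)[:2]])
for c in("scene","side"):
    pic,W=cloud(c); save("c_"+c,pic); np.save("c_"+c,W)
    for n in("brush","brush_tip","fork_seat","case"): print(c,n,[(np.round(r["at"],3).tolist(),round(r["score"],2)) for r in tip_of(c,n)[:1]])
cv2.imwrite("pics/c.png",np.hstack([cv2.resize(cv2.imread("pics/c_scene.png")[180:340,150:326],(400,364)),cv2.resize(cv2.imread("pics/w3.png"),(400,364))]))
W=np.load("w3.npy").reshape(-1,3)
def rect(n,P): c,s,a=cv2.minAreaRect(P[:,:2].astype(np.float32)); print(n,len(P),np.round(c,4),np.round(s,4),round(np.radians(a),3))
c=np.array([.481,.273]); r=np.hypot(*(W[:,:2]-c).T)
rect("base",W[(r<.125)&(W[:,2]>.007)&(W[:,2]<.017)])
u=np.array([np.cos(.305),np.sin(.305)]); xl=(W[:,:2]-c)@u; yl=(W[:,:2]-c)@[-u[1],u[0]]
P=W[(abs(xl)<.07)&(abs(yl)<.03)&(W[:,2]>.05)]
for _ in range(6):
    A=np.c_[P[:,:2],np.ones(len(P))]; q=np.linalg.lstsq(A,P[:,2],rcond=None)[0]; P=P[abs(A@q-P[:,2])<.004]
print("slope",np.arctan(np.hypot(*q[:2])),"uphill",np.arctan2(q[1],q[0]),"z at c",q@[*c,1])
rect("face mid",P)
d=np.abs(np.c_[W[:,:2],np.ones(len(W))]@q-W[:,2])
F=(abs(xl)<.1)&(abs(yl)<.05)&(d<.004); print("face xl range",np.percentile(xl[F],[.5,99.5]),"yl",np.percentile(yl[F],[.5,99.5]))
L=(abs(xl+.09)<.04)&(abs(yl)<.05)&(W[:,2]>.068)&(d>.009)&(xl<-.05); print("lip",L.sum(),np.percentile(xl[L],[2,98]),np.percentile(yl[L],[1,99]),np.median(W[L,2]))
print(env.sense()["t"])
E
```

```text
0.006 [-0.2 -0.6 -0.7]
0.003 [ 0.2 -0.9  0.7]
0.001 [-0.2 -0.4 -0.1]
0.0 [ 0.  -0.3 -0.5]
stand [([0.484, 0.276, 0.0], 0.73)]
ramp [([0.407, 0.251, 0.067], 0.73)]
scene brush [([0.53, -0.291, 0.162], 0.67)]
scene brush_tip [([0.528, -0.294, 0.029], 0.66)]
scene fork_seat [([0.531, -0.293, 0.159], 0.75)]
scene case [([0.547, -0.028, -0.002], 0.94)]
side brush [([0.53, -0.291, 0.16], 0.58)]
side brush_tip [([0.531, -0.295, 0.028], 0.87)]
side fork_seat [([0.533, -0.296, 0.159], 0.79)]
side case [([0.546, -0.029, 0.002], 0.77)]
base 5082 [0.4925 0.2399] [0.2449 0.1774] 0.314
slope 0.3138548161659852 uphill 0.30514847255262534 z at c 0.08989720275966354
face mid 3303 [0.4817 0.2723] [0.1395 0.0397] 0.296
face xl range [-0.08289766  0.07900931] yl [-0.02142683  0.01848201]
lip 314 [-0.09429132 -0.08499886] [-0.03106193  0.02772382] 0.07579085288248463
31.7167
```

View pics/c.png

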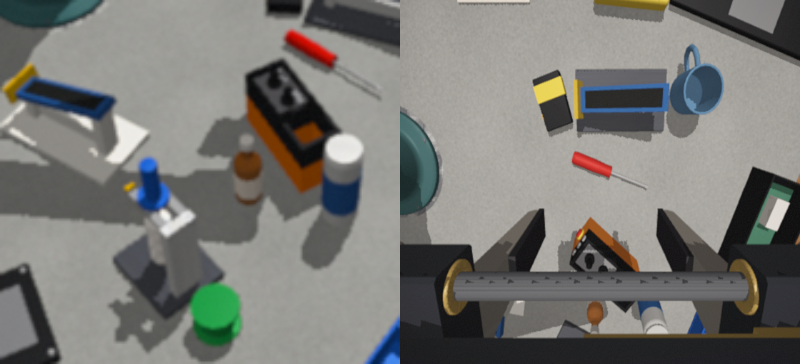

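The left view shows the brush hanging on the fork again at (150,180). The right view shows the stand clear from above at (620,98), and the depth data give its frame to about 2 mm. I check the IK, then pick up the case.

```bash
cat >> h.py <<'E'
def rz(a): c,s=np.cos(a),np.sin(a); return np.array([[c,-s,0],[s,c,0],[0,0,1.]])
def ry(a): c,s=np.cos(a),np.sin(a); return np.array([[c,0,s],[0,1,0],[-s,0,c]])
CASE=np.array([.5458,-.0289,0]); RC=rz(-.389)
RAMP=np.array([.4023,.2465,.0622]); RR=rz(.303)@ry(-.314)
G=np.array([0,0,.056])
M=down(np.pi)   # flipped case->tool option
def place(x,z,m=M): return RAMP+RR@(np.array([x,0,z])+G), RR@m
E
python3 - <<'E'
from h import *
for m in (down(np.pi),down(0.)):
    for p,R in ((CASE+G,RC@m),place(.0845,.06,m),place(.0845,.0,m)):
        j=solver.inverse_kinematics(p,R); print(None if j is None else np.round(j,2))
print(RR@[1,0,0])
R=RC@M
env.reach(CASE+[0,0,.2],R); env.movel(CASE+G,rate=.15)
env.pause(.1); effector.grasp(50)
s=env.sense(); print(s["gripper_width"],s["grasp_force"],s["ee_pos"]-CASE-G,s["t"])
f0=np.array(s["wrist_force"])
env.movel(CASE+G+[0,0,.03],rate=.06); print(np.round(env.sense()["wrist_force"]-f0,1), env.sense()["gripper_width"])
env.movel(CASE+G+[0,0,.15],rate=.15); env.pause(.2)
s=env.sense(); print(np.round(s["wrist_force"]-f0,1),s["moment"],s["t"])
for c in("scene","side"):
    pic,W=cloud(c); save("d_"+c,pic)
    for n in("case","case_front","well_floor"): print(c,n,[(np.round(r["at"],3).tolist(),round(r["score"],2)) for r in tip_of(c,n)[:1]])
E
```

```text
[-0.1   0.51  0.11  1.97 -0.09  0.66  1.25]
[-0.52  0.12 -0.15  2.17  0.24  0.57  1.02]
[-0.53  0.25 -0.14  2.18  0.33  0.44  0.94]
[-0.26  0.53  0.32  1.98 -0.25  0.67 -1.74]
[-0.66  0.11 -0.01  2.17  0.21  0.57 -2.09]
[-0.75  0.24  0.12  2.19  0.18  0.42 -2.07]
[0.9077787  0.28379557 0.30886552]
0.06387398950524445 49.99698847532272 [0.00016429 0.00012295 0.00015748] 34.675
[-0.6 -0.2 -9.2] 0.06371363440302144
[-0.1 -0.2 -8.5] [ 0.04597365 -0.08775643  0.04971661] 36.475
scene case [([0.544, -0.026, 0.145], 0.6)]
scene case_front [([0.469, 0.003, 0.185], 0.69)]
scene well_floor [([0.586, -0.046, 0.158], 0.76)]
side case [([0.669, -0.084, -0.001], 0.66)]
side case_front [([0.474, -0.001, 0.187], 0.73)]
side well_floor [([0.586, -0.046, 0.158], 0.84)]
```

```bash
python3 - <<'E'
from h import *
env.reach(*place(.0845,.07)); 
p,R=place(.0845,.03); env.movel(p,R,rate=.1); env.pause(.3)
s=env.sense(); print(s["ee_pos"]-p,s["t"]); f0=np.array(s["wrist_force"])
for c in("scene","side"):
    pic,W=cloud(c); save("e_"+c,pic)
    for n in("case","case_front","well_floor"):
        for r in tip_of(c,n)[:1]: print(c,n,np.round(RR.T@(np.array(r["at"])-RAMP),3),round(r["score"],2))
cv2.imwrite("pics/e.png",np.hstack([cv2.resize(cv2.imread("pics/e_scene.png")[120:260,230:390],(400,350)),cv2.resize(cv2.imread("pics/e_side.png")[210:370,160:343],(400,350))]))
E
```

```text
[0.0001961  0.0001639  0.00061638] 38.9
scene case [ 0.085 -0.002  0.026] 0.66
scene case_front [0.003 0.004 0.065] 0.64
scene well_floor [ 0.131 -0.     0.04 ] 0.71
side case [ 0.082 -0.002  0.03 ] 0.76
side case_front [ 0.002 -0.     0.066] 0.66
side well_floor [ 0.132 -0.     0.037] 0.61
```

View pics/e.png

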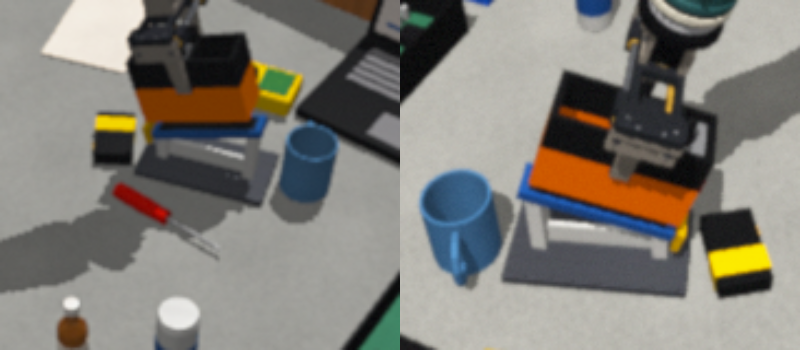

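The case is parallel just above the beam, with its red end towards the yellow lip (right view at (680,235)). I lower it with a force guard.

```bash
python3 - <<'E'
from h import *
f0=np.array(env.sense()["wrist_force"]); n=RR[:,2]
for z in (.015,.008,.005,.003,.0015,0,-.001,-.002,-.003,-.004):
    p,R=place(.0845,z); env.movel(p,R,rate=.03); env.pause(.05); f=env.sense()["wrist_force"]-f0
    print(z,np.round(f,1),round(f@n,1))
    if np.linalg.norm(f)>6: break
print(env.sense()["t"])
for c in("scene","side"):
    pic,W=cloud(c); save("f_"+c,pic)
    for nm in("case","case_front","well_floor"):
        for r in tip_of(c,nm)[:1]: print(c,nm,np.round(RR.T@(np.array(r["at"])-RAMP),3),round(r["score"],2))
cv2.imwrite("pics/f.png",np.hstack([cv2.resize(cv2.imread("pics/f_scene.png")[120:260,230:390],(400,350)),cv2.resize(cv2.imread("pics/f_side.png")[210:370,160:343],(400,350))]))
E
```

```text
0.015 [-0.1 -0.1  0.1] 0.1
0.008 [-0.4  0.5  0. ] 0.1
0.005 [-0.5 -0.4 -0. ] 0.2
0.003 [ 0.7 -0.  -1.1] -1.3
0.0015 [ 0.   0.  -0.7] -0.7
0 [-0.6 -0.  -0.8] -0.5
-0.001 [-4.6 -2.1  8. ] 9.2
41.9333
scene case [ 0.085  0.003 -0.004] 0.55
scene case_front [0.003 0.002 0.033] 0.75
scene well_floor [0.131 0.    0.009] 0.64
side case [ 0.083 -0.002 -0.003] 0.57
side case_front [ 0.004 -0.001  0.037] 0.97
side well_floor [0.131 0.    0.005] 0.64
```

View pics/f.png

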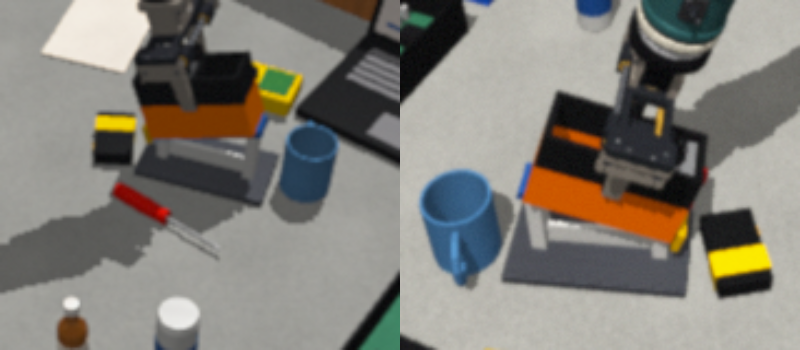

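```bash
python3 - <<'E'
from h import *
effector.release(); env.pause(.3)
p,R=place(.0845,.12); env.movel(p,R,rate=.12)
env.reach([.40,.0,.42],down(np.pi/2)); env.pause(.3)
for c in("scene","side","wrist"):
    pic,W=cloud(c); save("g_"+c,pic); np.save("g_"+c,W)
    for nm in("case","case_front","well_floor"):
        for r in tip_of(c,nm)[:1]: print(c,nm,np.round(RR.T@(np.array(r["at"])-RAMP),3),round(r["score"],2))
    for nm in("brush","brush_tip","fork_seat"): print(c,nm,[np.round(r["at"],3).tolist() for r in tip_of(c,nm)[:1]])
cv2.imwrite("pics/g.png",np.hstack([cv2.resize(cv2.imread("pics/g_scene.png")[120:320,200:390],(400,420)),cv2.resize(cv2.imread("pics/g_side.png")[210:370,160:343],(400,420))]))
W=np.load("g_wrist.npy").reshape(-1,3); L=(W-RAMP)@RR
T=L[(L[:,2]>.098)&(L[:,2]<.11)&(abs(L[:,1])<.06)&(L[:,0]>-.05)&(L[:,0]<.2)]
if len(T)>20: print(cv2.minAreaRect(T[:,:2].astype(np.float32)),np.median(T[:,2]),len(T))
print(env.sense()["t"])
E
```

```text
scene case [ 0.087 -0.001 -0.002] 0.95
scene case_front [-0.007 -0.553  0.103] 0.64
scene well_floor [0.126 0.003 0.008] 0.79
scene brush [[0.53, -0.292, 0.163]]
scene brush_tip [[0.53, -0.297, 0.031]]
scene fork_seat [[0.53, -0.294, 0.156]]
side case [ 0.083 -0.001 -0.001] 0.82
side case_front [ 0.004 -0.002  0.033] 0.66
side well_floor [0.129 0.002 0.007] 0.59
side brush [[0.529, -0.29, 0.16]]
side brush_tip [[0.531, -0.294, 0.027]]
side fork_seat [[0.534, -0.296, 0.157]]
wrist case_front [0.009 0.002 0.038] 0.89
wrist brush [[0.532, -0.294, 0.162]]
wrist brush_tip [[0.531, -0.295, 0.026]]
wrist fork_seat [[0.533, -0.294, 0.157]]
((0.02706403099000454, -0.02895456552505493), (0.016523519530892372, 0.04999632015824318), 76.53510284423828) 0.10493951968086612 314
46.8833
```

View pics/g.png

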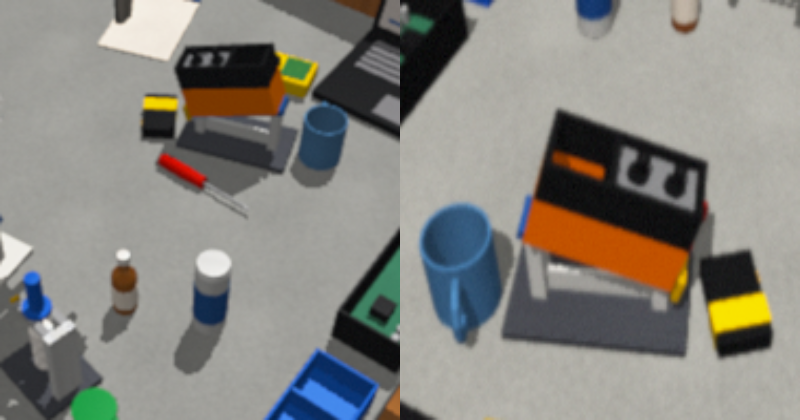

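The case sits flat on the beam against the lip (right view, lip at (680,288)), and the brush hangs on its fork (left view (35,295)). I hand it in.

```bash
python3 -c "
from h import *
print(workorder.finish_job())"
```

```text
the job is handed in; nothing more can be done
None
```

I scrubbed the well with two strokes, hung the brush back on its fork, set the case on the real (dark-based) stand with its red-button end about 4 mm from the lip by my measurements, and handed the job in at about 47 s; no verdict came back.

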